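Put the right jar in the slanted spice block

ROBOT

A 6-joint arm with a two-finger parallel gripper is mounted at the origin on a cart in front of the work surface, level with it; the furniture and walls round the work are solid. World frame = base frame: x ahead of the robot, y to its left, z up, the work surface at z = 0. Lengths are in m, angles in rad, forces in N, time in s.
With the tool pointing down it reaches from about 0.25 to 0.8 m from the base axis. Payload 3.9 kg.
Tool frame: the origin (TCP) lies at the very end of the fingers, on their centre line; the grasp point (between the pads) lies 19 mm behind it; z points along the fingers, y is the line along which they close (so a half turn about z gives the same grasp; the last joint's range is limited). The gripper opens to 85 mm and grips with 20 to 120 N. Pads are 22 mm wide; open, the fingers measure 114 mm over their backs; the gripper's body (76 mm by 85 mm) begins 54 mm behind the grasp point. The pads swing forward as they close: fully open they stand 13 mm farther back than shut.
Start: joints at [1.14, 0.26, -0.138, 1.173, 0, 1.571], TCP at [0.219, 0.477, 0.231] pointing down, gripper open.
Joint ranges: [-2.78, 2.78], [-0.83, 1.72], [-1.28, 1.37], [-1.9, 2.12], [-1.57, 1.48], [-3.14, 3.14]. Speed limits (rad/s): [2.57, 2.57, 3.14, 3.14, 3.14, 3.14].

INTERFACE

Orientations are given as [roll, pitch, yaw] about the fixed x, y, z axes, in that order (R = Rz(yaw) Ry(pitch) Rx(roll)).
In Python, from plant import sense, eyes, order gives the robot as it stands.
- The arm moves only by the shell command python3 -m crank 'ROWS'. ROWS is JSON, a list of rows, each a list of 7 numbers: the turn, a rotation vector about the tool's x, y, z as a fraction of full scale, then the shift along the tool's x, y, z as a fraction of full scale, then the opening, from -1 (shut) to 1 (fully open). A call has 1 to 8 rows; each row shifts and turns the commanded pose from where the row before left it, along the tool's axes as they then stand; what a row does not reach is not made up. Full scale, the value 1, is 400 mm for a shift and 90 degrees for a turn. A row lasts 1/10 s, in which the tool goes at most 50 mm and 8.59 degrees, less where a joint would pass 70% of its speed; a pose out of reach is approached as far as the arm can. A call with a number of a shift or a turn outside -1 to 1 is refused whole. A call with a gripper value outside its range is refused whole. The fingers move at their own pace and stop on an object; the grip force is fixed at half the most. Time passes only in rows, so rows that do not move let the fingers close. It gives the time, the measured TCP pose, the force, the opening and the grip force at its end, in the units of the state.
- sense(): the state, without advancing time (a new reading comes with each control period).
- eyes.snapshot(name): name is "scene" or "side" or "wrist"; returns the picture (400x640x3 uint8, red, green, blue); there is no depth.
- eyes.calibration(name): a dict with "intrinsics" (3x3 intrinsics, pixels), "eye" and "rotation" of the camera in the world. Camera axes: x right, y up, looking along -z (the intrinsics and any distortion apply to the point x, -y, -z); pixel columns grow to the right and rows downward; lengths in m; the calibration is good to about 2 mm. A picture is of the moment at which its call begins: read the wrist's pose just before it. calibration takes no time and is no camera call; for the wrist camera it gives the pose at the moment of the call.
- order.sign_off(): hands the job in; it is judged then, once.
The state is a dict: "time_s": time; "joint_pos": joint angles; "qvel": joint speeds; "tau": joint torques, N m; "ee_pos": TCP position; "eef_rot": TCP orientation; "ft_force": force on the tool from outside, world axes, zero at the start; "torque": the same for the moment, N m; "finger_gap": opening from 0.0 (shut) to 1.0 (fully open); "grip_force": force on a finger pad.
Only numpy, scipy, OpenCV 4.12 (cv2) and the standard library are available. Lean on these libraries where they do the work, as an engineer would, in place of code of your own. Each camera call takes 0.05 s, during which the arm holds its last target. There are 200 camera calls.

TASK

The salt shaker has been put into the slanted spice block by mistake. Take it out and stand it upright on the round cork coaster, then slide the spare spice jar, the one standing by itself at the front of the worktop, cap up into the bore this frees past its spring until it is fully home, and press it firmly down on the bore's floor for a moment (about 20 N, without ramming it). Leave the two jars already in the block, the tea carton and the tall jar beside them where they are.

Things in the scene. Friction and masses are not known exactly. Their poses are not given: they have to be found in the camera images.
- rack: fixed wooden spice block, three bores in a row 88 mm apart, foot 120 x 270 x 12 mm, 50 mm high at the front lip, 104 mm at the back. Origin: on the worktop under the middle bore's floor; x: to its back, away from the robot; y: along the row to the left. Any one bore holds the salt shaker; the other two hold spice jars that stay
- bore_left: square bore, 50 mm wide, 38 mm deep. Origin: centre of its floor, 42 mm above the worktop. z: up the bore's axis, which leans 40 degrees from vertical, mouth to the front; y: along the row, to the left; x: up and back. Lower wall at x = -24 mm, upper wall at +34 mm. A seated jar lies on the lower wall, its axis at x = -2 to -3 mm
- bore_middle: square bore, 50 mm wide, 38 mm deep. Origin: centre of its floor, 42 mm above the worktop. z: up the bore's axis, which leans 40 degrees from vertical, mouth to the front; y: along the row, to the left; x: up and back. Lower wall at x = -24 mm, upper wall at +34 mm. Left and right bores are like it
- bore_right: square bore, 50 mm wide, 38 mm deep. Origin: centre of its floor, 42 mm above the worktop. z: up the bore's axis, which leans 40 degrees from vertical, mouth to the front; y: along the row, to the left; x: up and back. Lower wall at x = -24 mm, upper wall at +34 mm. All bores: a sprung steel leaf on the upper wall presses with about 2.5 N: things stay where left; 5 to 10 N along z move them. Floor: thin hard cork; over 80 N harms the jar
- shaker_mid (a point): salt shaker: glass body 44 mm across up to 74 mm above its foot, grey metal top 34 mm across with holes, 90 mm tall in all, about 0.1 kg. The point is on its axis half-way up, 45 mm above its foot; z runs along its axis to the top. It starts in a bore, foot on the floor, the upper 52 mm sticking out
- spare_jar_mid (a point): spare spice jar: clear jar 42 mm across with a red cap 45 mm across on the upper 21 mm (85 to 106 mm above its foot), 106 mm tall, about 0.11 kg. The point is on its axis half-way up, 53 mm above its foot; z runs along its axis to the cap. It starts upright on the worktop
- coaster: round cork coaster fixed to the worktop, 96 mm across, 6 mm thick. Origin: centre of its underside
- rack_jar_a: spice jar like the spare one, already in a bore. Origin: centre of its underside; z along its axis
- rack_jar_b: the other spice jar already in a bore. Origin: centre of its underside; z along its axis
- carton: red tea carton, 66 x 66 x 136 mm, standing on the worktop. Origin: centre of its underside
- coffee_jar: tall glass jar with a red lid, 81 mm across, 163 mm tall, standing on the worktop. Origin: centre of its underside
Mind the look-alikes: they are no part of the job. Leave any pink or purple look-alike of the part that bears spare_jar_mid alone.

How it is judged:
By the outcome, as a careful person would: the job done as asked, in the order asked, and still so for the second after the job is handed in, with the robot touching nothing.
It also fails if it takes over 59 s, if anything falls off the work surface, if the arm or the gripper's body presses on something with over 40 N, if the wrist force passes 120 N, or if a joint passes its speed limit or range.

## Working session

There is one attempt and no reset: what is moved stays moved. The work goes in short steps, Python scripts to look and compute and a shell command to move; the robot and the scene stay as the last step left them, time stands still between calls to the robot, and variables do not carry over. Pictures are saved under pics/ and viewed, at most 13 in all, crops included, and the job is handed in when it is done.

```bash
ls; mkdir -p pics; cat > h.py <<'E'
import numpy as np, cv2
from plant import sense, eyes, order
from scipy.spatial.transform import Rotation as R
def snap(n,f):
    c=eyes.calibration(n); im=eyes.snapshot(n); cv2.imwrite('pics/'+f,im[:,:,::-1]); return im,c
def proj(c,P):
    P=np.atleast_2d(P); q=(P-np.array(c['eye']))@np.array(c['rotation']); q=q*[1,-1,-1]
    u=q@np.array(c['intrinsics']).T; return u[:,:2]/u[:,2:]
def ray(c,uv):
    d=np.linalg.inv(np.array(c['intrinsics']))@np.array([uv[0],uv[1],1.]); return np.array(c['rotation'])@(d*[1,-1,-1])
def atz(c,uv,z):
    d=ray(c,uv); e=np.array(c['eye']); return e+d*(z-e[2])/d[2]
E
python3 - <<'E'
from h import *
a,c=snap('scene','scene.png'); b,d=snap('side','side.png')
cv2.imwrite('pics/both.png',np.vstack([a[:,:,::-1],b[:,:,::-1]])[:, :] if 0 else a[:,:,::-1])
print(c); print(d); print(sense())
E
```

```text
pics
{'intrinsics': array([[506.79881217,   0.        , 313.14132915],
       [  0.        , 506.79881217, 203.87835603],
       [  0.        ,   0.        ,   1.        ]]), 'eye': array([ 0.63339737, -0.98280845,  1.3895087 ]), 'rotation': array([0.63497244, 0.00128597, 0.1389984 ])}
{'intrinsics': array([[404.51463203,   0.        , 314.28758644],
       [  0.        , 404.51463203, 197.67227092],
       [  0.        ,   0.        ,   1.        ]]), 'eye': array([ 0.57672972, -0.61925329,  1.03444547]), 'rotation': array([ 0.53428715, -0.0024007 ,  0.08956779])}
{'time_s': 0.1, 'joint_pos': array([ 1.14002330e+00,  2.60660233e-01, -1.39227899e-01,  1.17271542e+00,
       -3.58035293e-05,  1.57081272e+00]), 'qvel': array([ 0.00061814, -0.00195495,  0.00481467,  0.00100688, -0.00010088,
        0.00165655]), 'tau': array([ 5.12403585e-04, -4.06510305e+01,  2.54527259e+01,  1.00842729e-02,
        4.54000929e-05,  1.76765406e-05]), 'ee_pos': array([0.21898097, 0.47647704, 0.23053077]), 'eef_rot': array([-3.13978543e+00,  3.58331047e-05,  2.71080330e+00]), 'ft_force': array([0.20786124, 0.18031284, 0.70274685]), 'torque': array([-0.06703218, -0.01764126,  0.04341718]), 'grip_force': 0.0, 'finger_gap': 0.9959441552048954}
```

View pics/scene.png

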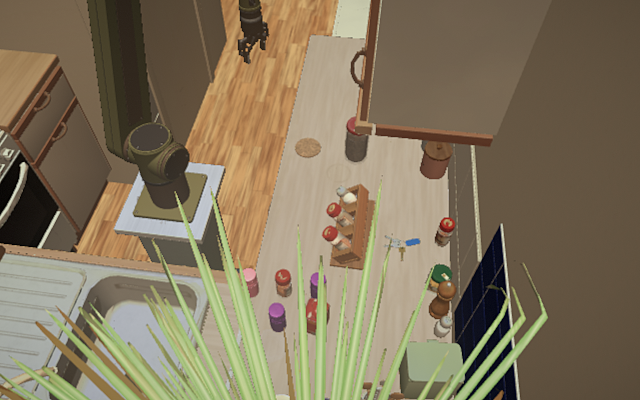

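View pics/side.png

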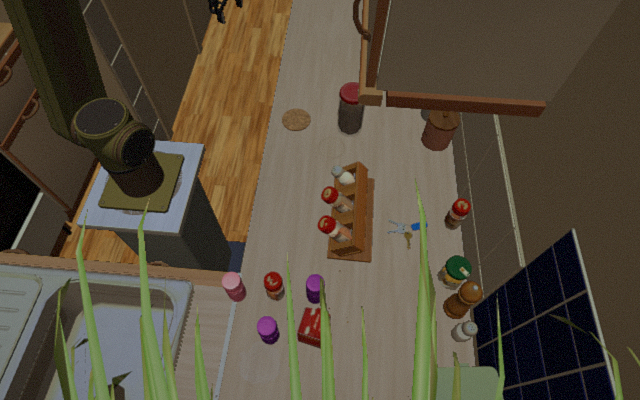

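```bash
sed -i "s/np.array(c\['rotation'\])/R.from_euler('xyz',c['rotation']).as_matrix()/g" h.py
python3 - <<'E'
from h import *
a=cv2.imread('pics/scene.png');b=cv2.imread('pics/side.png')
u=cv2.resize(b[80:280,270:400],None,fx=3,fy=3,interpolation=3); v=cv2.resize(b[250:350,210:340],None,fx=3,fy=3,interpolation=3)
w=cv2.resize(a[170:290,270:400],None,fx=3,fy=3,interpolation=3)
o=np.zeros((600,790,3),np.uint8);o[:,:390]=u;o[:300,395:785]=v;o[300:,395:785]=w[:300]
cv2.imwrite('pics/crop.png',o)
c=eyes.calibration('scene');d=eyes.calibration('side')
def tri(p,q):
    A=[];B=[]
    for k,uv in((c,p),(d,q)):
        r=ray(k,uv);r/=np.linalg.norm(r);M=np.eye(3)-np.outer(r,r);A.append(M);B.append(M@k['eye'])
    return np.linalg.lstsq(np.vstack(A),np.hstack(B),rcond=None)[0]
print('coaster',atz(c,(307,147),.006),atz(d,(296,120),.006))
print('spare top',atz(c,(283,274),.106),atz(d,(273,278),.106),tri((283,274),(273,278)))
print('rack front corner',atz(c,(332,268),.0),atz(d,(329,260),.0),'back right',atz(c,(362,270),0),atz(d,(371,262),0))
print('shakertop',tri((341,190),(338,171)))
print('caps',tri((333,209),(330,195)),tri((329,233),(326,224)))
print('base?',proj(d,[[0,0,0]]),proj(d,[sense()['ee_pos']]))
E
```

```text
coaster [0.43173933 0.28193872 0.006     ] [0.43716873 0.2810507  0.006     ]
spare top [ 0.4499623  -0.30462627  0.106     ] [ 0.45162985 -0.30264831  0.106     ] [ 0.44932017 -0.29902438  0.09536585]
rack front corner [ 0.58234705 -0.20681269  0.        ] [ 0.58199781 -0.20220874  0.        ] back right [ 0.67546924 -0.20098001  0.        ] [ 0.69605802 -0.1976643   0.        ]
shakertop [ 0.58525627 -0.01152315  0.14917055]
caps [ 0.5690629  -0.08395355  0.14416657] [ 0.5651848  -0.15050755  0.11082397]
base? [[142.71407451 181.52578806]] [[230.96462735  19.09752351]]
```

View pics/crop.png

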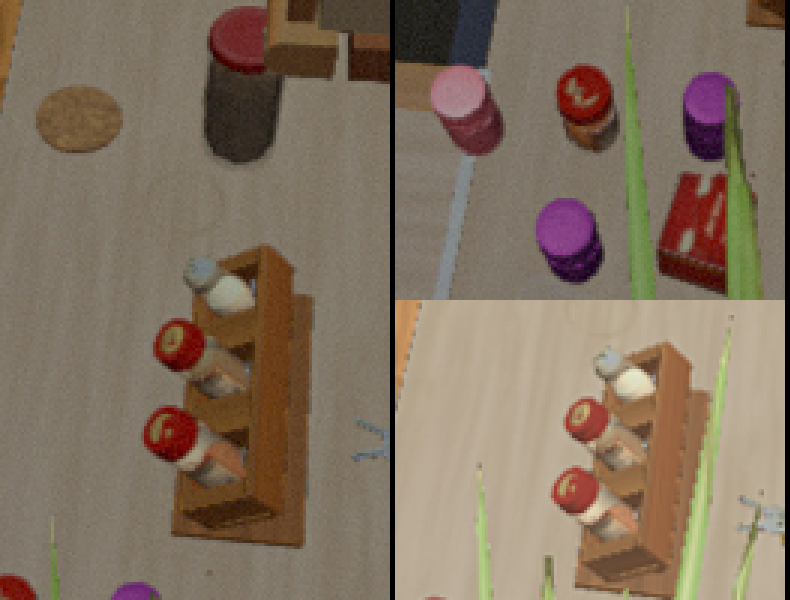

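```bash
cat > fit.py <<'E'
from h import *
from scipy.optimize import least_squares
s,c=np.sin(np.radians(40)),np.cos(np.radians(40))
C=eyes.calibration('scene');D=eyes.calibration('side')
def bore(p,y,z,x=-.0025): # rack pose p=(x,y,yaw); point in bore with row offset y
    l=np.array([-s*z+c*x,y,.042+c*z+s*x]); cy,sy=np.cos(p[2]),np.sin(p[2])
    return np.array([p[0]+cy*l[0]-sy*l[1],p[1]+sy*l[0]+cy*l[1],l[2]])
def foot(p,x,y):
    cy,sy=np.cos(p[2]),np.sin(p[2]); return np.array([p[0]+cy*x-sy*y,p[1]+sy*x+cy*y,.012])
E
python3 - <<'E'
from fit import *
def f(p):
    ps=[bore(p,.088,.09),bore(p,0,.106),bore(p,-.088,.106)]
    fr=[foot(p,p[3]-.06,-.135),foot(p,p[3]+.06,-.135),foot(p,p[3]+.06,.135)]
    r=np.r_[(proj(D,ps+fr)-[(337.3,170.7),(329.7,194.7),(326.7,224.7),(327.3,258),(371,262),(374.3,178.3)]).ravel(),
      (proj(C,ps)-[(340.7,190.7),(332.7,209),(329,233.3)]).ravel()]
    return r
o=least_squares(f,[.63,-.07,0,0]);print(o.x,f(o.x).round(1))
p=o.x
for z in(.043,.062,.09): print(bore(p,.088,z))
w=eyes.calibration('wrist');S=sense();T=R.from_euler('xyz',S['eef_rot']).as_matrix()
print('cam in tool',T.T@(w['eye']-S['ee_pos']),(T.T@R.from_euler('xyz',w['rotation']).as_matrix()).round(2),w['intrinsics'])
for n,k,uv,z in[('coast',D,(270+79/3,80+118/3),.006),('spare',D,(210+190/3,250+91/3),.106),('pink',D,(210+67/3,250+93/3),.106),('purp1',D,(210+172/3,250+227/3),.106),('purp2',D,(210+315/3,250+98/3),.106),('coffee',D,(270+238/3,80+38/3),.163)]:print(n,atz(k,uv,z).round(3))
E
```

```text
[ 0.63936715 -0.06940789 -0.01543672 -0.0016956 ] [-1.7 -0.5 -0.3 -0.  -0.3 -0.3 -0.6  0.5  0.3  1.   0.   0.9  0.1 -1.1
  1.5 -0.   1.4 -0.7]
[0.61117407 0.01903784 0.07333294]
[0.59896256 0.01922636 0.08788779]
[0.58096666 0.01950418 0.10933703]
cam in tool [ 8.29629955e-02 -2.83446804e-05 -1.44322238e-01] [[ 0.    0.95  0.32]
 [ 1.   -0.    0.  ]
 [ 0.    0.32 -0.95]] [[285.66519335   0.         318.69234648]
 [  0.         285.66519335 202.49819536]
 [  0.           0.           1.        ]]
coast [0.438 0.284 0.006]
spare [ 0.453 -0.308  0.106]
pink [ 0.356 -0.319  0.106]
purp1 [ 0.455 -0.414  0.106]
purp2 [ 0.552 -0.305  0.106]
coffee [0.604 0.263 0.163]
```

```bash
cat > plan.py <<'E'
from fit import *
P=[.6394,-.0694,-.0154]
def Rt(tilt,yaw=P[2]):  # tilt forward (deg)
    return R.from_euler('z',yaw)*R.from_euler('y',-tilt,degrees=True)*R.from_euler('x',np.pi)
def rows(tp,tr,n,g,start=None):
    S=sense(); p,r=start or (S['ee_pos'],R.from_euler('xyz',S['eef_rot']))
    rv=(r.inv()*tr).as_rotvec()/n; dp=(np.array(tp)-p)/n
    L=[]
    for i in range(n):
        sh=r.inv().apply(dp)/.4; L.append([round(float(v),3) for v in np.r_[rv/(np.pi/2),sh]]+[g]); r=r*R.from_rotvec(rv)
    print('per row mm',np.linalg.norm(dp)*1e3,'deg',np.degrees(np.linalg.norm(rv)))
    for i in range(0,n,8): print(str(L[i:i+8]).replace(' ',''))
    return np.array(tp),tr
def st():
    S=sense(); print(round(S['time_s'],2),S['ee_pos'].round(4),R.from_euler('xyz',S['eef_rot']).as_rotvec().round(3),S['ft_force'].round(1),round(S['finger_gap'],3),S['grip_force'])
    return S
def err(tp,tr):
    S=sense(); r=R.from_euler('xyz',S['eef_rot']); print('err tool mm',(r.inv().apply(np.array(tp)-S['ee_pos'])*1e3).round(1),'deg',np.degrees((r.inv()*tr).as_rotvec()).round(2))
E
python3 - <<'E'
from plan import *
v=bore(P,.088,.18); a=rows([.40,.06,.22],Rt(0),19,1); rows(v,Rt(40),5,.6,a)
E
```

```text
per row mm 23.907248692834333 deg 8.221050047989934
[[-0.0,0.0,0.091,-0.045,-0.04,0.001,1],[-0.0,0.0,0.091,-0.05,-0.033,0.001,1],[-0.0,0.0,0.091,-0.054,-0.026,0.001,1],[-0.0,0.0,0.091,-0.057,-0.018,0.001,1],[-0.0,0.0,0.091,-0.059,-0.009,0.001,1],[-0.0,0.0,0.091,-0.06,-0.001,0.001,1],[-0.0,0.0,0.091,-0.059,0.008,0.001,1],[-0.0,0.0,0.091,-0.058,0.016,0.001,1]]
[[-0.0,0.0,0.091,-0.055,0.024,0.001,1],[-0.0,0.0,0.091,-0.051,0.032,0.001,1],[-0.0,0.0,0.091,-0.046,0.039,0.001,1],[-0.0,0.0,0.091,-0.04,0.045,0.001,1],[-0.0,0.0,0.091,-0.033,0.05,0.001,1],[-0.0,0.0,0.091,-0.025,0.054,0.001,1],[-0.0,0.0,0.091,-0.017,0.057,0.001,1],[-0.0,0.0,0.091,-0.009,0.059,0.001,1]]
[[-0.0,0.0,0.091,-0.0,0.06,0.001,1],[-0.0,0.0,0.091,0.008,0.059,0.001,1],[-0.0,0.0,0.091,0.017,0.057,0.001,1]]
per row mm 27.184581620715203 deg 8.0
[[0.0,0.089,0.0,0.062,0.019,0.021,0.6],[0.0,0.089,0.0,0.058,0.019,0.029,0.6],[0.0,0.089,0.0,0.054,0.019,0.037,0.6],[0.0,0.089,0.0,0.048,0.019,0.044,0.6],[0.0,0.089,0.0,0.041,0.019,0.05,0.6]]
```

```bash
python3 -m crank '[[0,0,0.091,-0.045,-0.04,0,1],[0,0,0.091,-0.05,-0.033,0,1],[0,0,0.091,-0.054,-0.026,0,1],[0,0,0.091,-0.057,-0.018,0,1],[0,0,0.091,-0.059,-0.009,0,1],[0,0,0.091,-0.06,0,0,1],[0,0,0.091,-0.059,0.008,0,1],[0,0,0.091,-0.058,0.016,0,1]]'
python3 -c "
from plan import *
a=rows([.40,.06,.22],Rt(0),11,1)"
```

```text
time_s: 0.9
ee_pos: [0.2962, 0.3003, 0.231]
eef_rot: [-3.141, 0.001, 1.562]
ft_force: [0.5, -0.2, -0.2]
finger_gap: 1.002
grip_force: 0.0
per row mm 23.818310336393374 deg 8.213641852481272
[[0.0,0.0,0.091,-0.054,0.024,0.003,1],[0.0,0.0,0.091,-0.05,0.032,0.003,1],[0.0,0.0,0.091,-0.045,0.038,0.003,1],[0.0,0.0,0.091,-0.039,0.045,0.002,1],[0.0,0.0,0.091,-0.033,0.05,0.002,1],[0.0,0.0,0.091,-0.025,0.054,0.002,1],[0.0,0.0,0.091,-0.017,0.057,0.002,1],[0.0,0.0,0.091,-0.009,0.059,0.002,1]]
[[0.0,0.0,0.091,-0.0,0.059,0.002,1],[0.0,0.0,0.091,0.008,0.059,0.002,1],[0.0,0.0,0.091,0.016,0.057,0.002,1]]
```

Tracking matches the plan; continuing.

```bash
python3 -m crank '[[0,0,0.091,-0.054,0.024,0.002,1],[0,0,0.091,-0.05,0.032,0.002,1],[0,0,0.091,-0.045,0.038,0.002,1],[0,0,0.091,-0.039,0.045,0.002,1],[0,0,0.091,-0.033,0.05,0.002,1],[0,0,0.091,-0.025,0.054,0.002,1],[0,0,0.091,-0.017,0.057,0.002,1],[0,0,0.091,-0.009,0.059,0.002,1]]'
python3 -m crank '[[0,0,0.091,0,0.06,0.002,1],[0,0,0.091,0.008,0.059,0.002,1],[0,0,0.091,0.016,0.057,0.002,1],[0,0.089,0,0.062,0.019,0.021,0.5],[0,0.089,0,0.058,0.019,0.029,0.5],[0,0.089,0,0.054,0.019,0.037,0.5],[0,0.089,0,0.048,0.019,0.044,0.5],[0,0.089,0,0.041,0.019,0.05,0.5]]'
python3 -m crank '[[0,0,0,0,0,0,0.5]]'
python3 - <<'E'
from plan import *
snap('wrist','w1.png'); w=eyes.calibration('wrist')
err(bore(P,.088,.18),Rt(40))
print(proj(w,[bore(P,.088,.09),bore(P,.088,.074),bore(P,0,.106),bore(P,-.088,.106)]).round(1))
E
```

```text
time_s: 1.7
ee_pos: [0.3733, 0.1266, 0.2246]
eef_rot: [-3.141, 0.001, 0.418]
ft_force: [0.8, -0.5, 0.8]
finger_gap: 0.995
grip_force: 0.0
time_s: 2.5
ee_pos: [0.5233, -0.005, 0.1806]
eef_rot: [-3.101, -0.653, 0.012]
ft_force: [0.7, -0.1, -1.6]
finger_gap: 0.753
grip_force: 0.0
time_s: 2.6
ee_pos: [0.5182, -0.0049, 0.1749]
eef_rot: [-3.1, -0.641, 0.011]
ft_force: [-1.2, -0.2, -1.8]
finger_gap: 0.754
grip_force: 0.0
err tool mm [  4.2 -24.9   2. ] deg [-3.35  3.37  1.14]
[[295.9 196.5]
 [298.3 190.3]
 [402.8 207.8]
 [516.4 212.3]]
```

View pics/w1.png

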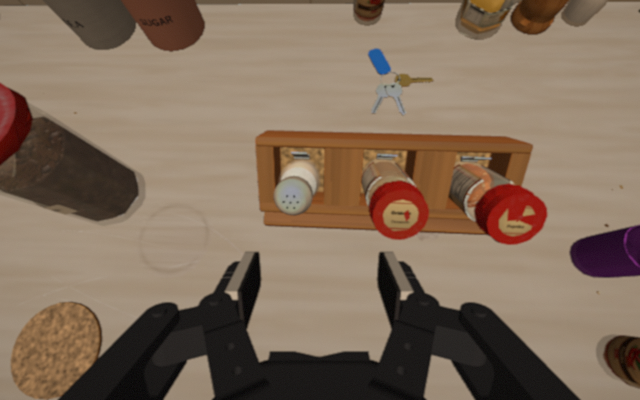

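```bash
python3 - <<'E'
from plan import *
im=cv2.imread('pics/w1.png'); cv2.imwrite('pics/w1c.png',cv2.resize(im[115:250,245:560],None,fx=2.5,fy=2.5,interpolation=3))
E
```

```text
(no output)
```

View pics/w1c.png

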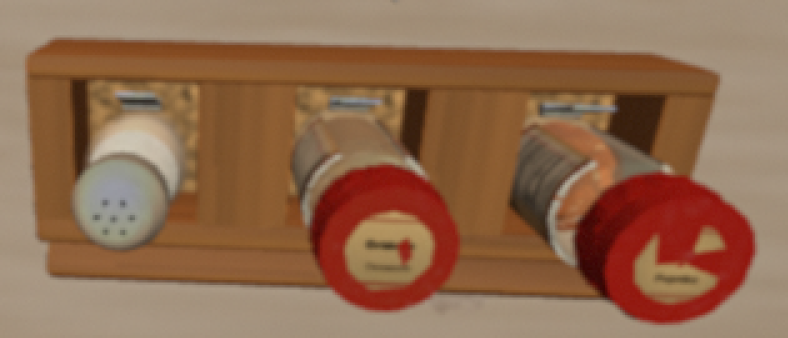

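```bash
python3 - <<'E'
from plan import *
w=eyes.calibration('wrist')
tops=lambda p:[bore(p,.088,.09),bore(p,0,.106),bore(p,-.088,.106)]
fl=lambda p:[bore(p,.113,0,.034),bore(p,.063,0,.034),bore(p,.025,0,.034),bore(p,-.025,0,.034)]
ot=[(291,201.8),(401,215),(518.2,220.2)];of=[(280.2,148.6),(325,149.4),(363,149.8),(407,151)]
for F,O in((tops,ot),(fl,of),(lambda p:tops(p)+fl(p),ot+of)):
    f=lambda p:(proj(w,F(p))-O).ravel()
    o=least_squares(f,P);print(o.x,f(o.x).round(1))
E
```

```text
[ 0.63345065 -0.06825584 -0.02297643] [ 2.7  0.4  0.1 -0.  -2.5  0.3]
[ 0.6254712  -0.06700576 -0.0013042 ] [ 0.2 -0.   1.  -0.  -1.9  0.2  0.8 -0.2]
[ 0.63036607 -0.06678018  0.00081184] [ 2.3  6.2  0.6  3.8 -2.   1.5  0.2 -3.8  0.8 -3.9 -2.2 -3.8  0.3 -4.3]
```

```bash
sed -i 's/^P=.*/P=[.6345,-.068,-.018]/' plan.py; python3 - <<'E'
from plan import *
st()
a=rows(bore(P,.090,.15),Rt(40),3,.5); rows(bore(P,.090,.045),Rt(40),5,.5,a)
E
```

```text
2.65 [ 0.5195 -0.0046  0.1765] [-2.941 -0.037 -0.974] [-0.7  0.2 -0.2] 0.749 0.0
per row mm 13.30935485961547 deg 1.6591958286244168
[[-0.013,0.012,0.005,0.002,-0.022,0.024,0.5],[-0.013,0.012,0.005,0.001,-0.023,0.024,0.5],[-0.013,0.012,0.005,0.001,-0.023,0.024,0.5]]
per row mm 20.999999999999996 deg 0.0
[[0.0,0.0,0.0,-0.0,-0.0,0.052,0.5],[0.0,0.0,0.0,-0.0,-0.0,0.052,0.5],[0.0,0.0,0.0,-0.0,-0.0,0.052,0.5],[0.0,0.0,0.0,-0.0,-0.0,0.052,0.5],[0.0,0.0,0.0,-0.0,-0.0,0.052,0.5]]
```

```bash
python3 -m crank '[[-0.013,0.012,0.005,0.002,-0.022,0.024,0.5],[-0.013,0.012,0.005,0.001,-0.023,0.024,0.5],[-0.013,0.012,0.005,0.001,-0.023,0.024,0.5],[0,0,0,0,0,0,0.5]]'
python3 - <<'E'
from plan import *
err(bore(P,.090,.15),Rt(40)); rows(bore(P,.090,.045),Rt(40),6,.5)
E
```

```text
time_s: 3.05
ee_pos: [0.5428, 0.0053, 0.159]
eef_rot: [3.138, -0.702, 0.013]
ft_force: [-0.0, -1.5, 0.7]
finger_gap: 0.748
grip_force: 0.0
err tool mm [ -6.  -18.5  -0.3] deg [-0.91 -0.2   1.35]
per row mm 17.711873970046064 deg 0.27334485635227235
[[-0.002,-0.0,0.002,-0.003,-0.007,0.044,0.5],[-0.002,-0.0,0.002,-0.003,-0.007,0.044,0.5],[-0.002,-0.0,0.002,-0.003,-0.007,0.044,0.5],[-0.002,-0.0,0.002,-0.003,-0.007,0.044,0.5],[-0.002,-0.0,0.002,-0.003,-0.007,0.044,0.5],[-0.002,-0.0,0.002,-0.003,-0.008,0.044,0.5]]
```

```bash
python3 -m crank '[[0,0,0,0,0,0,0.5],[0,0,0,0,0,0,0.5],[0,0,0,0,0,0,0.5]]'
python3 - <<'E'
from plan import *
err(bore(P,.090,.15),Rt(40)); print(sense()['joint_pos'].round(3),sense()['qvel'].round(3))
E
```

```text
time_s: 3.35
ee_pos: [0.5428, 0.0045, 0.1603]
eef_rot: [3.138, -0.705, 0.011]
ft_force: [-0.1, -0.9, 0.2]
finger_gap: 0.752
grip_force: 0.0
err tool mm [ -6.9 -19.3   0.6] deg [-0.87 -0.42  1.28]
[ 1.000e-02 -1.000e-02 -9.990e-01 -1.240e-01 -3.000e-03  3.141e+00] [ 0.    -0.001 -0.013 -0.011 -0.001 -0.   ]
```

```bash
python3 - <<'E'
t=open('plan.py').read()
t=t.replace("R.from_euler('x',np.pi)","R.from_euler('x',np.pi)*R.from_euler('z',np.pi)")
open('plan.py','w').write(t)
E
python3 -m crank '[[0,0,-0.095,0,0,0,0.5],[0,0,-0.095,0,0,0,0.5],[0,0,-0.095,0,0,0,0.5],[0,0,-0.095,0,0,0,0.5],[0,0,-0.095,0,0,0,0.5],[0,0,-0.095,0,0,0,0.5],[0,0,-0.095,0,0,0,0.5],[0,0,-0.095,0,0,0,0.5]]' | head -3
python3 -m crank '[[0,0,-0.095,0,0,0,0.5],[0,0,-0.095,0,0,0,0.5],[0,0,-0.095,0,0,0,0.5],[0,0,-0.095,0,0,0,0.5],[0,0,-0.095,0,0,0,0.5],[0,0,-0.095,0,0,0,0.5],[0,0,-0.095,0,0,0,0.5],[0,0,-0.095,0,0,0,0.5]]' | head -3
python3 -m crank '[[0,0,-0.095,0,0,0,0.5],[0,0,-0.095,0,0,0,0.5],[0,0,-0.095,0,0,0,0.5],[0,0,-0.095,0,0,0,0.5],[0,0,-0.095,0,0,0,0.5],[0,0,0,0,0,0,0.5]]'
python3 - <<'E'
from plan import *
err(bore(P,.090,.15),Rt(40)); print(sense()['joint_pos'].round(3)); rows(bore(P,.090,.15),Rt(40),3,.5)
E
```

```text
time_s: 4.15
ee_pos: [0.5423, 0.0044, 0.1598]
eef_rot: [2.47, -0.234, 1.292]
time_s: 4.95
ee_pos: [0.5423, 0.0044, 0.1598]
eef_rot: [2.619, 0.497, 2.268]
time_s: 5.55
ee_pos: [0.5423, 0.0044, 0.1598]
eef_rot: [3.138, 0.705, -3.141]
ft_force: [-0.3, 0.3, 0.5]
finger_gap: 0.754
grip_force: 0.0
err tool mm [ 6.3 19.4  0.6] deg [0.86 0.39 0.81]
[ 0.01  -0.01  -1.001 -0.125 -0.003  0.007]
per row mm 6.792219764370521 deg 0.41434336028911295
[[0.003,0.001,0.003,0.005,0.016,0.0,0.5],[0.003,0.001,0.003,0.005,0.016,0.0,0.5],[0.003,0.001,0.003,0.005,0.016,0.0,0.5]]
```

```bash
python3 -m crank '[[0.003,0.001,0.003,0.005,0.016,0,0.5],[0.003,0.001,0.003,0.005,0.016,0,0.5],[0.003,0.001,0.003,0.005,0.016,0,0.5],[0,0,0,0,0,0,0.5],[0,0,0,0,0,0,0.5]]'
python3 - <<'E'
from plan import *
err(bore(P,.090,.15),Rt(40))
snap('wrist','w2.png'); w=eyes.calibration('wrist')
print(proj(w,[bore(P,.088,.09),bore(P,0,.106),bore(P,-.088,.106)]).round(1))
rows(bore(P,.090,.045),Rt(40),6,.5)
E
```

```text
time_s: 6.05
ee_pos: [0.5375, 0.0244, 0.1553]
eef_rot: [3.141, 0.7, 3.125]
ft_force: [-0.7, -0.1, -1.8]
finger_gap: 0.749
grip_force: 0.0
err tool mm [-0.2 -0.6  0.2] deg [0.1  0.08 0.06]
[[315.6 217.7]
 [192.3 226. ]
 [ 69.1 226. ]]
per row mm 17.533460050746875 deg 0.021413006036279634
[[0.0,0.0,0.0,0.0,-0.0,0.044,0.5],[0.0,0.0,0.0,0.0,-0.0,0.044,0.5],[0.0,0.0,0.0,0.0,-0.0,0.044,0.5],[0.0,0.0,0.0,0.0,-0.0,0.044,0.5],[0.0,0.0,0.0,0.0,-0.0,0.044,0.5],[0.0,0.0,0.0,-0.0,-0.0,0.044,0.5]]
```

View pics/w2.png

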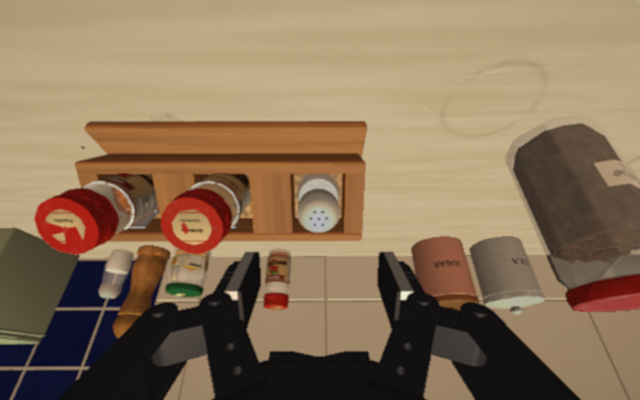

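```bash
python3 -m crank '[[0,0,0,0,0,0.044,0.5],[0,0,0,0,0,0.044,0.5],[0,0,0,0,0,0.044,0.5],[0,0,0,0,0,0.044,0.5],[0,0,0,0,0,0.044,0.5],[0,0,0,0,0,0.044,0.5],[0,0,0,0,0,0,0.5]]'
python3 -m crank '[[0,0,0,0,0,0,-1],[0,0,0,0,0,0,-1],[0,0,0,0,0,0,-1],[0,0,0,0,0,0,-1]]'
python3 -c "
from plan import *
err(bore(P,.090,.045),Rt(40))"
```

```text
time_s: 6.8
ee_pos: [0.6062, 0.0223, 0.0731]
eef_rot: [3.141, 0.698, 3.124]
ft_force: [-0.2, 1.0, -0.4]
finger_gap: 0.75
grip_force: 0.0
time_s: 7.2
ee_pos: [0.605, 0.0227, 0.0753]
eef_rot: [3.141, 0.7, 3.124]
ft_force: [-5.3, 0.5, 4.5]
finger_gap: 0.405
grip_force: 59.6
err tool mm [ 0.  -0.2  0.5] deg [0.07 0.11 0.03]
```

```bash
python3 -m crank '[[0,0,0,0,0,-0.01,-1],[0,0,0,0,0,-0.02,-1],[0,0,0,0,0,-0.02,-1],[0,0,0,0,0,-0.02,-1],[0,0,0,0,0,-0.03,-1],[0,0,0,0,0,-0.04,-1],[0,0,0,0,0,-0.04,-1],[0,0,0,0,0,0,-1]]'
python3 - <<'E'
from plan import *
a,_=snap('wrist','w3.png'); b,_=snap('side','s3.png')
print(sense()['joint_pos'].round(3))
o=np.zeros((400,760,3),np.uint8); o[:,:380]=a[:,130:510,::-1]; o[:,380:]=cv2.resize(b[130:250,280:394,::-1],(380,400),interpolation=3)
cv2.imwrite('pics/c3.png',o)
E
```

```text
time_s: 8.0
ee_pos: [0.5586, 0.0235, 0.1314]
eef_rot: [3.141, 0.702, 3.124]
ft_force: [-0.2, 0.0, -1.4]
finger_gap: 0.406
grip_force: 60.3
[ 0.076  0.081 -1.016 -0.226 -0.059  0.071]
```

View pics/c3.png

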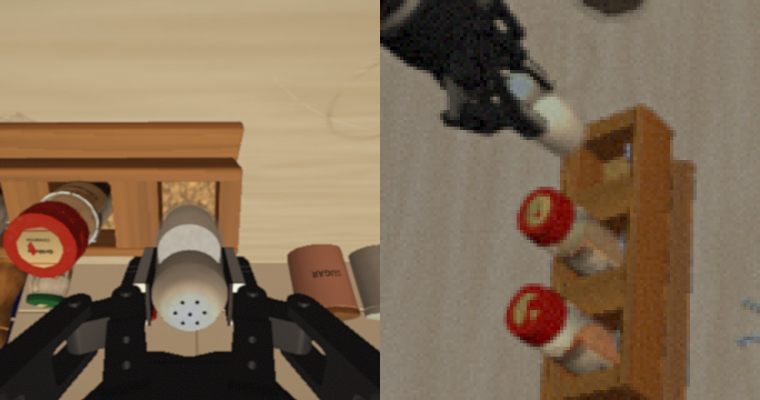

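```bash
python3 - <<'E'
from plan import *
a=rows([.46,.16,.18],Rt(0),7,-1); b=rows([.436,.283,.09],Rt(0),6,-1,a); rows([.436,.283,.056],Rt(0),3,-1,b)
E
```

```text
per row mm 25.14661839631649 deg 5.740840235177137
[[0.0,0.064,0.0,0.016,0.048,-0.037,-1],[0.0,0.064,0.0,0.02,0.048,-0.035,-1],[0.0,0.064,0.0,0.023,0.048,-0.033,-1],[0.0,0.064,0.0,0.027,0.048,-0.03,-1],[0.0,0.064,0.0,0.03,0.048,-0.028,-1],[0.0,0.064,0.0,0.032,0.048,-0.025,-1],[0.0,0.064,0.0,0.034,0.048,-0.021,-1]]
per row mm 25.714781741247577 deg 0.0
[[0.0,0.0,0.0,0.011,0.051,0.037,-1],[0.0,0.0,0.0,0.011,0.051,0.037,-1],[0.0,0.0,0.0,0.011,0.051,0.037,-1],[0.0,0.0,0.0,0.011,0.051,0.037,-1],[0.0,0.0,0.0,0.011,0.051,0.037,-1],[0.0,0.0,0.0,0.011,0.051,0.037,-1]]
per row mm 11.333333333333332 deg 0.0
[[0.0,0.0,0.0,-0.0,0.0,0.028,-1],[0.0,0.0,0.0,-0.0,0.0,0.028,-1],[0.0,0.0,0.0,-0.0,0.0,0.028,-1]]
```

```bash
python3 -m crank '[[0,0.064,0,0.016,0.048,-0.037,-1],[0,0.064,0,0.02,0.048,-0.035,-1],[0,0.064,0,0.023,0.048,-0.033,-1],[0,0.064,0,0.027,0.048,-0.03,-1],[0,0.064,0,0.03,0.048,-0.028,-1],[0,0.064,0,0.032,0.048,-0.025,-1],[0,0.064,0,0.034,0.048,-0.021,-1]]'
python3 -m crank '[[0,0,0,0.011,0.051,0.037,-1],[0,0,0,0.011,0.051,0.037,-1],[0,0,0,0.011,0.051,0.037,-1],[0,0,0,0.011,0.051,0.037,-1],[0,0,0,0.011,0.051,0.037,-1],[0,0,0,0.011,0.051,0.037,-1],[0,0,0,0,0,0,-1],[0,0,0,0,0,0,-1]]'
python3 - <<'E'
from plan import *
err([.436,.283,.09],Rt(0)); print(sense()['joint_pos'].round(3))
w=eyes.calibration('wrist');a,_=snap('wrist','w4.png')
print(proj(w,[[.436,.283,.006],[.436,.283,.04]]))
E
```

```text
time_s: 8.8
ee_pos: [0.4613, 0.1594, 0.1786]
eef_rot: [3.141, -0.0, 3.125]
ft_force: [0.8, -0.9, -2.0]
finger_gap: 0.407
grip_force: 60.2
time_s: 9.6
ee_pos: [0.4368, 0.2811, 0.0886]
eef_rot: [-3.141, 0.002, 3.126]
ft_force: [-0.4, -0.4, -1.9]
finger_gap: 0.402
grip_force: 60.2
err tool mm [ 0.8  1.9 -1.4] deg [-0.03  0.1   0.11]
[ 0.573  0.354 -0.401  0.814 -0.001  0.589]
[[321.07100006 207.79821144]
 [321.39861419 223.67449281]]
```

View pics/w4.png

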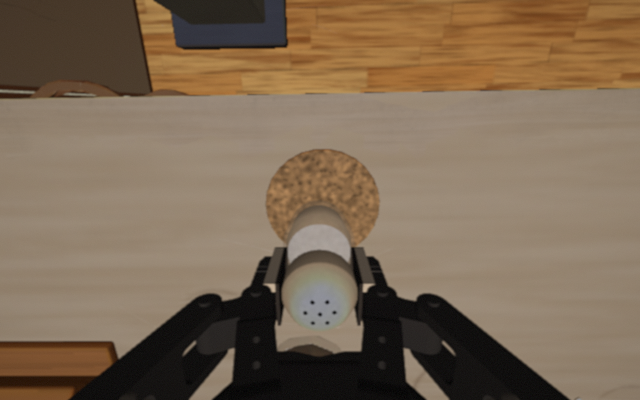

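```bash
python3 -m crank '[[0,0,0,0.004,0,0.025,-1],[0,0,0,0,0,0.025,-1],[0,0,0,0,0,0.02,-1],[0,0,0,0,0,0.008,-1],[0,0,0,0,0,0,-1]]'; python3 -m crank '[[0,0,0,0,0,0.004,-1],[0,0,0,0,0,0.004,-1]]'
```

```text
time_s: 10.15
ee_pos: [0.4348, 0.2806, 0.0576]
eef_rot: [-3.142, 0.001, 3.124]
ft_force: [0.2, 0.0, -0.7]
finger_gap: 0.4
grip_force: 60.2
time_s: 10.35
ee_pos: [0.4357, 0.2814, 0.0555]
eef_rot: [3.14, 0.003, 3.125]
ft_force: [0.0, -0.4, -1.4]
finger_gap: 0.402
grip_force: 60.2
```

```bash
for i in 1 2 3; do echo; done; python3 -m crank '[[0,0,0,0,0,0.004,-1],[0,0,0,0,0,0.004,-1]]' | grep -E "ee_pos|force"; python3 -m crank '[[0,0,0,0,0,0.003,-1],[0,0,0,0,0,0,-1]]'| grep -E "ee_pos|force"
```

```text
ee_pos: [0.4354, 0.2813, 0.052]
ft_force: [-0.1, 0.1, -0.9]
grip_force: 60.2
ee_pos: [0.4352, 0.2811, 0.0506]
ft_force: [-0.9, -0.2, -0.5]
grip_force: 60.2
```

```bash
python3 -m crank '[[0,0,0,0,0,0.003,-1],[0,0,0,0,0,0,-1]]' | grep -E "ee_pos|force"; python3 -m crank '[[0,0,0,0,0,0.003,-1],[0,0,0,0,0,0,-1]]'| grep -E "ee_pos|force"
```

```text
ee_pos: [0.4353, 0.2812, 0.0495]
ft_force: [0.8, 0.1, -1.6]
grip_force: 60.2
ee_pos: [0.4355, 0.2813, 0.0492]
ft_force: [-1.2, -0.9, 5.0]
grip_force: 61.3
```

```bash
python3 -m crank '[[0,0,0,0,0,0,0.5],[0,0,0,0,0,0,0.5],[0,0,0,0,0,-0.01,0.5],[0,0,0,0,0,-0.08,0.5],[0,0,0,0,0,-0.11,0.5],[0,0,0,0,0,-0.11,0.5],[0,0,0,0,0,-0.08,0.5],[0,0,0,0,0,0,0.5]]'
python3 - <<'E'
from plan import *
rows([.452,-.306,.2],Rt(0),14,.5)
E
```

```text
time_s: 11.95
ee_pos: [0.4379, 0.283, 0.2098]
eef_rot: [3.135, 0.011, 3.125]
ft_force: [-0.0, 0.3, -0.4]
finger_gap: 0.75
grip_force: 0.0
per row mm 42.089862621830335 deg 0.05320569571093814
[[0.0,0.001,0.0,-0.004,-0.105,0.001,0.5],[0.0,0.001,0.0,-0.004,-0.105,0.001,0.5],[0.0,0.001,0.0,-0.004,-0.105,0.001,0.5],[0.0,0.001,0.0,-0.004,-0.105,0.001,0.5],[0.0,0.001,0.0,-0.004,-0.105,0.001,0.5],[0.0,0.001,0.0,-0.004,-0.105,0.001,0.5],[0.0,0.001,0.0,-0.004,-0.105,0.001,0.5],[0.0,0.001,0.0,-0.004,-0.105,0.001,0.5]]
[[0.0,0.001,0.0,-0.004,-0.105,0.001,0.5],[0.0,0.001,0.0,-0.004,-0.105,0.002,0.5],[0.0,0.001,0.0,-0.004,-0.105,0.002,0.5],[0.0,0.001,0.0,-0.004,-0.105,0.002,0.5],[0.0,0.001,0.0,-0.004,-0.105,0.002,0.5],[0.0,0.001,0.0,-0.004,-0.105,0.002,0.5]]
```

```bash
python3 -m crank '[[0,0,0,-0.004,-0.105,0,0.5],[0,0,0,-0.004,-0.105,0,0.5],[0,0,0,-0.004,-0.105,0,0.5],[0,0,0,-0.004,-0.105,0,0.5],[0,0,0,-0.004,-0.105,0,0.5],[0,0,0,-0.004,-0.105,0,0.5],[0,0,0,-0.004,-0.105,0,0.5],[0,0,0,-0.004,-0.105,0,0.5]]' | head -2
python3 -m crank '[[0,0,0,-0.004,-0.105,0,0.5],[0,0,0,-0.004,-0.105,0.002,0.5],[0,0,0,-0.004,-0.105,0.002,0.5],[0,0,0,-0.004,-0.105,0.002,0.5],[0,0,0,-0.004,-0.105,0.002,0.5],[0,0,0,-0.004,-0.105,0.002,0.5],[0,0,0,0,0,0,0.5],[0,0,0,0,0,0,0.5]]'
python3 - <<'E'
from plan import *
err([.452,-.306,.2],Rt(0)); print(sense()['joint_pos'].round(3))
w=eyes.calibration('wrist');a,_=snap('wrist','w5.png');b,_=snap('side','s5.png')
print(proj(w,[[.452,-.306,.106]]))
q=proj(D,[[.436,.283,.096]])[0];print(q)
o=np.zeros((400,800,3),np.uint8);o[:,:500]=a[:,70:570,::-1];x,y=q.astype(int);o[:300,500:]=cv2.resize(b[y-35:y+65,x-50:x+50,::-1],(300,300),interpolation=3)
cv2.imwrite('pics/c5.png',o)
E
```

```text
time_s: 12.75
ee_pos: [0.4413, -0.0566, 0.2034]
time_s: 13.55
ee_pos: [0.4466, -0.3075, 0.1988]
eef_rot: [3.139, 0.001, 3.123]
ft_force: [-0.4, -0.2, -0.4]
finger_gap: 0.747
grip_force: 0.0
err tool mm [-5.4  1.6 -1.2] deg [ 0.14  0.05 -0.05]
[-0.604  0.305 -0.16   1.106  0.003 -0.586]
[[320.36871609 210.45033083]]
[294.65485813 100.19167773]
```

View pics/c5.png

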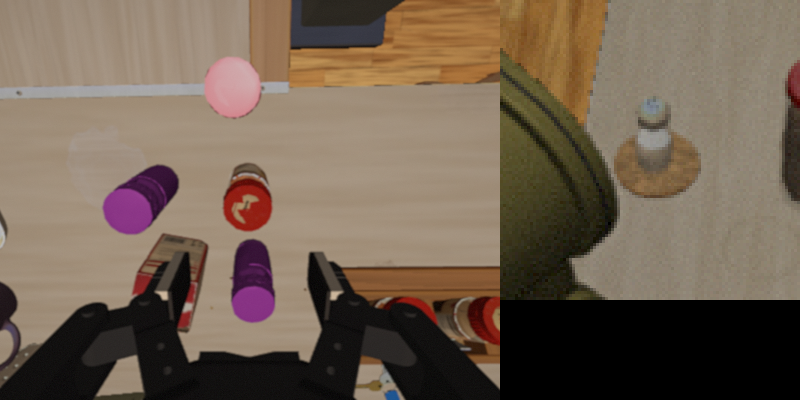

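```bash
python3 - <<'E'
from plan import *
for uv in((306,307.3),(298.3,332.3)): print(atz(D,uv,.136))
rows([.448,-.308,.085],Rt(0),4,.5); st()
E
```

```text
[ 0.53831172 -0.37341799  0.136     ]
[ 0.52716777 -0.42861856  0.136     ]
per row mm 28.57316539444579 deg 0.0430486409986454
[[0.0,0.0,0.0,-0.001,-0.001,0.071,0.5],[0.0,0.0,0.0,-0.001,-0.001,0.071,0.5],[0.0,0.0,0.0,-0.001,-0.001,0.071,0.5],[0.0,0.0,0.0,-0.001,-0.001,0.071,0.5]]
13.65 [ 0.4468 -0.306   0.1993] [0.026 3.14  0.004] [0.2 0.1 0.1] 0.751 0.0
```

```bash
python3 -m crank '[[0,0,0,-0.001,-0.005,0.07,0.5],[0,0,0,-0.001,0,0.07,0.5],[0,0,0,-0.001,0,0.07,0.5],[0,0,0,0,0,0.07,0.5],[0,0,0,0,0,0.06,0.5],[0,0,0,0,0,0.032,0.5],[0,0,0,0,0,0,0.5],[0,0,0,0,0,0,0.5]]'
python3 -m crank '[[0,0,0,0,0,0,-1],[0,0,0,0,0,0,-1],[0,0,0,0,0,0,-1],[0,0,0,0,0,0,-1]]'
python3 -m crank '[[0,0,0,0,0,-0.01,-1],[0,0,0,0,0,-0.04,-1],[0,0,0,0,0,-0.08,-1],[0,0,0,0,0,-0.1,-1],[0,0,0,0,0,-0.1,-1],[0,0,0,0,0,-0.04,-1],[0,0,0,0,0,0,-1]]'
python3 - <<'E'
from plan import *
print(bore(P,.088,.05),bore(P,.088,.165))
a=rows([.46,-.10,.24],Rt(0),6,-1);b=rows([.48,.02,.21],Rt(40),6,-1,a);rows(bore(P,.088,.165),Rt(40),4,-1,b)
E
```

```text
time_s: 14.45
ee_pos: [0.4491, -0.308, 0.0515]
eef_rot: [3.141, 0.002, 3.126]
ft_force: [-0.2, 0.0, -0.1]
finger_gap: 0.748
grip_force: 0.0
time_s: 14.85
ee_pos: [0.45, -0.3092, 0.0528]
eef_rot: [3.141, 0.005, 3.125]
ft_force: [-0.1, 2.0, 6.2]
finger_gap: 0.507
grip_force: 60.6
time_s: 15.55
ee_pos: [0.4502, -0.3106, 0.2024]
eef_rot: [-3.138, 0.008, 3.125]
ft_force: [-0.1, -0.4, -1.8]
finger_gap: 0.508
grip_force: 61.2
[0.60203494 0.02059869 0.07869525] [0.52812634 0.02192919 0.16679036]
per row mm 35.69404074562282 deg 0.08197845059776791
[[-0.0,0.001,0.0,-0.003,0.088,-0.016,-1],[-0.0,0.001,0.0,-0.003,0.088,-0.016,-1],[-0.0,0.001,0.0,-0.003,0.088,-0.016,-1],[-0.0,0.001,0.0,-0.003,0.088,-0.016,-1],[-0.0,0.001,0.0,-0.003,0.088,-0.016,-1],[-0.0,0.001,0.0,-0.003,0.088,-0.016,-1]]
per row mm 20.88327347690278 deg 6.666666666666667
[[0.0,-0.074,0.0,-0.007,0.05,0.012,-1],[0.0,-0.074,0.0,-0.006,0.05,0.013,-1],[0.0,-0.074,0.0,-0.004,0.05,0.014,-1],[0.0,-0.074,0.0,-0.003,0.05,0.014,-1],[0.0,-0.074,0.0,-0.001,0.05,0.015,-1],[0.0,-0.074,0.0,0.001,0.05,0.015,-1]]
per row mm 16.176640066283003 deg 0.0
[[0.0,0.0,0.0,-0.006,0.002,0.04,-1],[0.0,0.0,0.0,-0.006,0.002,0.04,-1],[0.0,0.0,0.0,-0.006,0.002,0.04,-1],[0.0,0.0,0.0,-0.006,0.002,0.04,-1]]
```

```bash
python3 -m crank '[[0,0,0,-0.003,0.088,-0.016,-1],[0,0,0,-0.003,0.088,-0.016,-1],[0,0,0,-0.003,0.088,-0.016,-1],[0,0,0,-0.003,0.088,-0.016,-1],[0,0,0,-0.003,0.088,-0.016,-1],[0,0,0,-0.003,0.088,-0.016,-1],[0,0,0,0,0,0,-1]]'
python3 - <<'E'
from plan import *
T=R.from_euler('xyz',[3.141,.702,3.124]); w=eyes.calibration('wrist');S=sense();T0=R.from_euler('xyz',S['eef_rot'])
k=dict(w); k['eye']=np.array([.5586,.0235,.1314])+T.apply(T0.inv().apply(w['eye']-S['ee_pos'])); k['rotation']=(T*T0.inv()*R.from_euler('xyz',w['rotation'])).as_euler('xyz')
for x in(-.024,0,.034):
  for z in(0,.038): print(x,z,proj(k,[bore(P,.063,z,x),bore(P,.113,z,x)]).round(1).tolist())
print('rack end L top/foot',proj(k,[foot(P,-.06,.135),foot(P,.06,.135)]).round(1))
im=cv2.imread('pics/w3.png'); g=im.astype(int)
for r in(185,192,199): print(r,[(c,tuple(im[r,c])) for c in range(280,376,4)]) if 0 else print(r,im[r,280:376:3,0].tolist(),im[r,280:376:3,2].tolist())
E
```

```text
time_s: 16.25
ee_pos: [0.4585, -0.0948, 0.2369]
eef_rot: [3.139, 0.001, 3.13]
ft_force: [-0.3, -0.1, -1.5]
finger_gap: 0.504
grip_force: 61.6
-0.024 0 [[289.7, 173.2], [343.0, 173.2]]
-0.024 0.038 [[285.3, 183.9], [346.8, 183.9]]
0 0 [[290.6, 197.5], [342.3, 197.5]]
0 0.038 [[286.4, 211.6], [345.9, 211.6]]
0.034 0 [[291.6, 229.7], [341.4, 229.7]]
0.034 0.038 [[287.8, 247.7], [344.7, 247.7]]
rack end L top/foot [[372.1 129.4]
 [356.  202.8]]
185 [61, 60, 48, 18, 64, 89, 82, 81, 87, 92, 80, 80, 84, 95, 102, 94, 86, 89, 79, 73, 86, 81, 31, 31, 59, 58, 57, 60, 61, 60, 61, 134] [158, 155, 146, 66, 149, 186, 171, 169, 181, 194, 171, 170, 174, 200, 213, 198, 180, 187, 165, 155, 179, 169, 92, 101, 153, 150, 151, 155, 155, 156, 158, 193]
192 [60, 59, 52, 18, 59, 71, 73, 82, 89, 85, 77, 79, 74, 92, 86, 77, 87, 85, 92, 89, 80, 87, 26, 35, 59, 58, 60, 61, 60, 61, 69, 132] [158, 153, 144, 68, 139, 151, 155, 174, 189, 178, 162, 165, 157, 194, 180, 159, 184, 178, 194, 187, 165, 183, 83, 117, 151, 149, 152, 155, 156, 156, 154, 190]
199 [62, 60, 52, 18, 60, 93, 78, 76, 88, 87, 96, 80, 69, 78, 77, 87, 83, 84, 91, 91, 88, 80, 26, 38, 61, 58, 62, 62, 62, 61, 88, 138] [158, 154, 151, 74, 141, 196, 162, 160, 186, 181, 200, 168, 141, 161, 157, 184, 175, 179, 190, 193, 184, 170, 79, 134, 151, 149, 153, 155, 156, 156, 173, 196]
```

```bash
python3 - <<'E'
from plan import *
im=cv2.imread('pics/w3.png')
for c in(300,336): print(c,[(r,int(im[r,c,0]),int(im[r,c,2])) for r in range(148,196,2)])
im=cv2.imread('pics/w3.png'); print([(r,int(im[r,250,0]),int(im[r,250,2])) for r in range(112,180,3)])
a=rows([.48,.02,.21],Rt(40),6,-1);rows(bore(P,.0897,.165,.002),Rt(40),4,-1,a)
E
```

```text
300 [(148, 57, 157), (150, 59, 157), (152, 60, 166), (154, 61, 168), (156, 59, 162), (158, 29, 91), (160, 18, 75), (162, 21, 76), (164, 20, 77), (166, 22, 82), (168, 33, 120), (170, 54, 155), (172, 61, 168), (174, 65, 166), (176, 63, 165), (178, 66, 165), (180, 58, 160), (182, 70, 154), (184, 82, 170), (186, 81, 169), (188, 85, 179), (190, 79, 165), (192, 77, 164), (194, 78, 166)]
336 [(148, 57, 156), (150, 60, 165), (152, 61, 167), (154, 60, 169), (156, 58, 160), (158, 27, 89), (160, 21, 77), (162, 21, 76), (164, 16, 78), (166, 24, 84), (168, 33, 123), (170, 50, 147), (172, 59, 159), (174, 63, 164), (176, 67, 166), (178, 66, 166), (180, 59, 162), (182, 70, 154), (184, 76, 157), (186, 78, 164), (188, 85, 177), (190, 92, 191), (192, 94, 196), (194, 89, 186)]
[(112, 133, 192), (115, 135, 192), (118, 138, 195), (121, 127, 181), (124, 31, 125), (127, 35, 135), (130, 60, 164), (133, 58, 162), (136, 61, 168), (139, 59, 165), (142, 59, 164), (145, 58, 160), (148, 59, 157), (151, 59, 161), (154, 61, 167), (157, 50, 142), (160, 20, 74), (163, 21, 77), (166, 23, 82), (169, 44, 145), (172, 62, 169), (175, 62, 163), (178, 63, 160)]
per row mm 19.98482531895913 deg 6.657890010428207
[[0.0,-0.074,0.001,-0.008,0.048,0.011,-1],[0.0,-0.074,0.001,-0.007,0.048,0.012,-1],[0.0,-0.074,0.001,-0.005,0.048,0.013,-1],[0.0,-0.074,0.001,-0.004,0.048,0.013,-1],[0.0,-0.074,0.001,-0.002,0.048,0.014,-1],[0.0,-0.074,0.001,-0.001,0.048,0.014,-1]]
per row mm 16.395730802477708 deg 0.0
[[0.0,0.0,0.0,-0.008,0.003,0.04,-1],[0.0,0.0,0.0,-0.008,0.003,0.04,-1],[0.0,0.0,0.0,-0.008,0.003,0.04,-1],[0.0,0.0,0.0,-0.008,0.003,0.04,-1]]
```

```bash
python3 -m crank '[[0,-0.074,0.001,-0.008,0.048,0.011,-1],[0,-0.074,0.001,-0.007,0.048,0.012,-1],[0,-0.074,0.001,-0.005,0.048,0.013,-1],[0,-0.074,0.001,-0.004,0.048,0.013,-1],[0,-0.074,0.001,-0.002,0.048,0.014,-1],[0,-0.074,0.001,-0.001,0.048,0.014,-1],[0,0,0,0,0,0,-1],[0,0,0,0,0,0,-1]]'
python3 - <<'E'
from plan import *
rows(bore(P,.0897,.115,0),Rt(40),5,-1); print(sense()['joint_pos'].round(3))
E
```

```text
time_s: 17.05
ee_pos: [0.4789, 0.0162, 0.2085]
eef_rot: [3.138, 0.694, 3.114]
ft_force: [1.7, -0.6, -1.2]
finger_gap: 0.507
grip_force: 61.8
per row mm 22.923596807796322 deg 0.10070096903841076
[[-0.0,-0.001,-0.001,-0.007,0.004,0.057,-1],[-0.0,-0.001,-0.001,-0.007,0.004,0.057,-1],[-0.0,-0.001,-0.001,-0.007,0.004,0.057,-1],[-0.0,-0.001,-0.001,-0.007,0.004,0.057,-1],[-0.0,-0.001,-0.001,-0.007,0.004,0.057,-1]]
[ 0.076 -0.217 -0.984  0.112 -0.063  0.079]
```

```bash
python3 -m crank '[[0,0,-0.001,-0.007,0.004,0.057,-1],[0,-0.001,-0.001,-0.007,0.004,0.057,-1],[0,-0.001,-0.001,-0.007,0.004,0.057,-1],[0,-0.001,-0.001,-0.007,0.004,0.057,-1],[0,-0.001,-0.001,-0.007,0.004,0.057,-1],[0,0,0,0,0,0,-1],[0,0,0,0,0,0,-1]]'
python3 - <<'E'
from plan import *
err(bore(P,.0897,.115,0),Rt(40))
k,w=snap('wrist','w6.png')
for z in(.062,.168): print(proj(w,[bore(P,.0897,z,0),bore(P,.0687,z,0),bore(P,.1107,z,0)]).round(1).tolist())
print('mouth',proj(w,[bore(P,.0647,.038,-.024),bore(P,.1147,.038,-.024),bore(P,.0647,.038,.034),bore(P,.1147,.038,.034)]).round(1).tolist())
cv2.imwrite('pics/c6.png',cv2.resize(k[110:360,180:460,::-1],None,fx=2.4,fy=2.4,interpolation=3))
E
```

```text
time_s: 17.75
ee_pos: [0.5685, 0.0218, 0.1341]
eef_rot: [-3.14, 0.707, 3.121]
ft_force: [0.4, -1.3, -1.9]
finger_gap: 0.505
grip_force: 61.7
err tool mm [ 7.4  1.1 -1.1] deg [-0.19  0.5  -0.1 ]
[[320.5, 211.9], [291.9, 211.9], [349.2, 211.9]]
[[321.2, 312.4], [266.3, 312.3], [376.3, 312.4]]
mouth [[288.6, 172.3], [352.4, 172.2], [291.1, 239.0], [349.8, 239.0]]
```

View pics/c6.png

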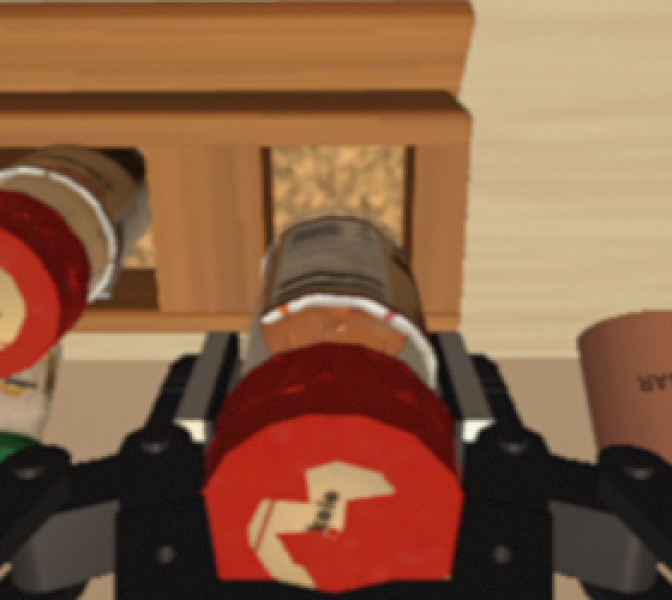

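```bash
python3 -m crank '[[-0.002,0.003,-0.001,0.009,0.002,0,-1],[0,0.003,0,0.009,0.001,0,-1],[0,0,0,0,0,0,-1],[0,0,0,0,0,0,-1],[0,0,0,0,0,0,-1]]'
python3 - <<'E'
from plan import *
err(bore(P,.0897,.115,0),Rt(40)); err(bore(P,.0897,.0528,0),Rt(40))
E
```

```text
time_s: 18.3
ee_pos: [0.5602, 0.0242, 0.1288]
eef_rot: [3.141, 0.698, 3.125]
ft_force: [-0.3, 0.9, -1.1]
finger_gap: 0.506
grip_force: 61.7
err tool mm [-2.3 -1.2  0.3] deg [ 0.08 -0.03  0.07]
err tool mm [-2.4 -1.3 62.5] deg [ 0.08 -0.03  0.07]
```

```bash
python3 -m crank '[[0,0,0,-0.005,-0.002,0.01,-1],[0,0,0,0,0,0.02,-1],[0,0,0,0,0,0.02,-1],[0,0,0,0,0,0,-1],[0,0,0,0,0,0,-1]]'
python3 -c "
from plan import *
err(bore(P,.0897,.0528,0),Rt(40))"
python3 -m crank '[[0,0,0,0,0,0.012,-1],[0,0,0,0,0,0.012,-1],[0,0,0,0,0,0,-1]]'
python3 -c "
from plan import *
err(bore(P,.0897,.0528,0),Rt(40))"
```

```text
time_s: 18.8
ee_pos: [0.5744, 0.023, 0.1134]
eef_rot: [3.141, 0.695, 3.125]
ft_force: [-0.3, -0.2, -1.2]
finger_gap: 0.504
grip_force: 61.7
err tool mm [-1.5 -0.3 41.6] deg [ 0.06 -0.17  0.06]
time_s: 19.1
ee_pos: [0.581, 0.023, 0.1066]
eef_rot: [3.141, 0.697, 3.125]
ft_force: [-1.2, -0.7, -0.7]
finger_gap: 0.504
grip_force: 61.7
err tool mm [-0.8 -0.3 32.1] deg [ 0.07 -0.09  0.06]
```

```bash
for k in 1; do python3 -m crank '[[0,0,0,0,0,0.012,-1],[0,0,0,0,0,0.012,-1],[0,0,0,0,0,0,-1]]'; done
python3 -c "
from plan import *
err(bore(P,.0897,.0528,0),Rt(40))"
python3 -m crank '[[0,0,0,0,0,0.01,-1],[0,0,0,0,0,0.01,-1],[0,0,0,0,0,0.005,-1],[0,0,0,0,0,0,-1]]'
python3 -c "
from plan import *
err(bore(P,.0897,.0528,0),Rt(40))"
```

```text
time_s: 19.4
ee_pos: [0.5864, 0.0229, 0.0985]
eef_rot: [3.141, 0.695, 3.125]
ft_force: [-0.2, 0.7, -2.0]
finger_gap: 0.506
grip_force: 61.8
err tool mm [-1.8 -0.3 22.5] deg [ 0.07 -0.19  0.07]
time_s: 19.8
ee_pos: [0.593, 0.0227, 0.0913]
eef_rot: [3.141, 0.695, 3.125]
ft_force: [-1.8, 0.1, -3.1]
finger_gap: 0.506
grip_force: 62.0
err tool mm [-1.4 -0.3 12.7] deg [ 0.07 -0.15  0.06]
```

```bash
python3 -m crank '[[0,0,0,0,0,0.008,-1],[0,0,0,0,0,0.007,-1],[0,0,0,0,0,0,-1]]' | grep -E "ee_pos|ft_f|gap"
python3 -m crank '[[0,0,0,0,0,0.005,-1],[0,0,0,0,0,0.003,-1],[0,0,0,0,0,0,-1]]'| grep -E "ee_pos|ft_f|gap"
python3 -c "
from plan import *
err(bore(P,.0897,.0528,0),Rt(40))"
```

```text
ee_pos: [0.5966, 0.0228, 0.0864]
ft_force: [-1.5, 0.7, -5.5]
finger_gap: 0.504
ee_pos: [0.5991, 0.0227, 0.0846]
ft_force: [-3.6, -1.1, -3.4]
finger_gap: 0.502
err tool mm [-0.9 -0.3  3.6] deg [ 0.07 -0.1   0.06]
```

```bash
cat > ax.py <<'E'
from plan import *
S=sense(); z=R.from_euler('xyz',S['eef_rot']).apply([0,0,1]); print('axial N',round(float(-S['ft_force']@z),1),S['time_s'].__round__(2)); err(bore(P,.0897,.0528,0),Rt(40))
E
python3 -m crank '[[0,0,0,0,0,0.004,-1],[0,0,0,0,0,0.003,-1],[0,0,0,0,0,0,-1]]'| grep -E "ft_f|gap";python3 ax.py
python3 -m crank '[[0,0,0,0,0,0.003,-1],[0,0,0,0,0,0,-1]]'| grep -E "ft_f|gap";python3 ax.py
```

```text
ft_force: [-15.8, 0.7, 11.9]
finger_gap: 0.506
axial N 19.3 20.7
err tool mm [-1.  -0.4  2.2] deg [ 0.08 -0.03  0.07]
ft_force: [-27.0, 1.2, 24.8]
finger_gap: 0.504
axial N 36.4 20.9
err tool mm [-1.1 -0.4  2.1] deg [0.08 0.01 0.07]
```

```bash
python3 -m crank '[[0,0,0,0,0,-0.0027,-1],[0,0,0,0,0,0,-1],[0,0,0,0,0,0,-1]]'| grep -E "ft_f|gap";python3 ax.py
python3 -m crank '[[0,0,0,0,0,0,-1],[0,0,0,0,0,0,-1],[0,0,0,0,0,0,-1],[0,0,0,0,0,0,-1]]'| grep -E "ft_f|gap";python3 ax.py
```

```text
ft_force: [-17.4, 0.7, 13.5]
finger_gap: 0.504
axial N 21.6 21.2
err tool mm [-1.  -0.4  2.2] deg [ 0.08 -0.03  0.07]
ft_force: [-15.2, 0.8, 13.3]
finger_gap: 0.507
axial N 19.9 21.6
err tool mm [-1.  -0.4  2.2] deg [ 0.08 -0.03  0.07]
```

```bash
python3 -m crank '[[0,0,0,0,0,0,0.5],[0,0,0,0,0,0,0.5],[0,0,0,0,0,0,0.5],[0,0,0,0,0,-0.02,0.5],[0,0,0,0,0,-0.06,0.5],[0,0,0,0,0,-0.08,0.5],[0,0,0,0,0,-0.08,0.5],[0,0,0,0,0,-0.08,0.5]]'
python3 -m crank '[[0,0,0,0,0,-0.06,0.5],[0,0,0,0,0,0,0.5],[0,0,0,0,0,0,0.5]]'
python3 - <<'E'
from plan import *
a,w=snap('wrist','w7.png');b,_=snap('side','s7.png')
print(proj(w,[bore(P,.0897,.106),bore(P,.0017,.106),bore(P,-.0863,.106)]).round(1))
o=np.zeros((600,800,3),np.uint8);o[:400,:640]=a[:,:,::-1];o[300:,480:780]=cv2.resize(b[90:240,280:430,::-1],(300,300),interpolation=3)
cv2.imwrite('pics/c7.png',o)
E
```

```text
time_s: 22.4
ee_pos: [0.5181, 0.0239, 0.182]
eef_rot: [3.141, 0.697, 3.125]
ft_force: [0.2, 0.5, 0.4]
finger_gap: 0.75
grip_force: 0.0
time_s: 22.7
ee_pos: [0.5041, 0.0243, 0.2004]
eef_rot: [3.141, 0.7, 3.125]
ft_force: [-0.0, 0.1, -0.0]
finger_gap: 0.75
grip_force: 0.0
[[318.3 197.6]
 [220.2 197.5]
 [122.  197.4]]
```

View pics/c7.png

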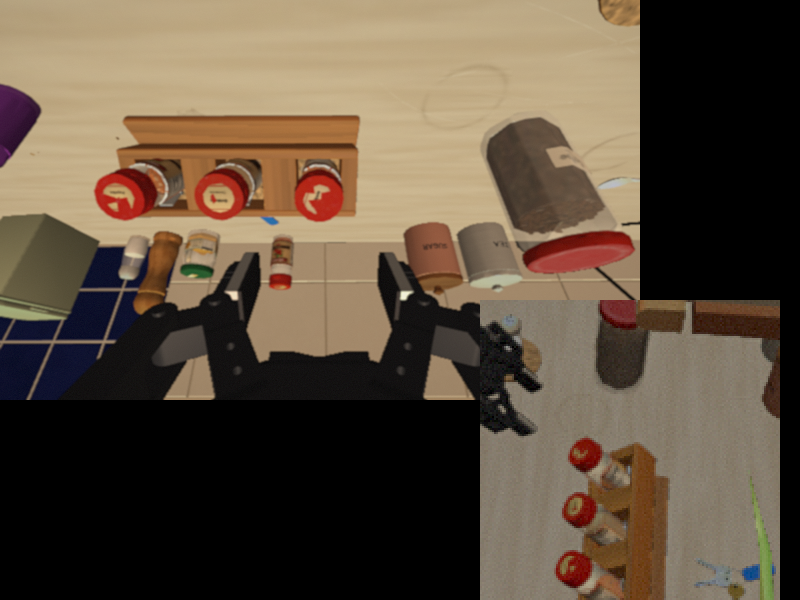

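```bash
python3 -c "
from h import *
print(order.sign_off())"
```

```text
the job is handed in; nothing more can be done
None
```

The job is handed in: the salt shaker stands upright on the coaster, and the spare jar is seated cap up in the left bore, held down at about 20 N for half a second after a brief 36 N peak. I touched nothing else, and it took about 23 s of the 59 s allowed.

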